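# Point out the unsealed canister, then seal it

### The arm

A 7-joint arm with a two-finger parallel gripper is mounted at the origin on the work surface. World frame = base frame: x ahead of the robot, y to its left, z up, the work surface at z = 0. Lengths are in m, angles in degrees, forces in N, time in s.
With the tool pointing down it reaches from about 0.425 to 0.875 m from the base axis. Payload 8.4 kg.
Tool frame: the origin (TCP) lies between the finger pads, 19 mm behind the fingertips; this is the grasp point; z points along the fingers, y is the line along which they close (so a half turn about z gives the same grasp; the last joint's range is limited). The gripper opens to 85 mm and grips with 20 to 120 N. Pads are 22 mm wide; open, the fingers measure 114 mm over their backs; the gripper's body (76 mm by 85 mm) begins 54 mm behind the grasp point. The pads swing forward as they close: fully open they stand 13 mm farther back than shut.
Start: joints at [70.405, 19.091, 2.286, 83.961, -0.768, 76.965, -3.352], TCP at [0.156, -0.631, 0.25] pointing down, gripper open.
Joint ranges: [-147.57, 147.57], [-21.85, 119.76], [-74.77, 79.35], [14.55, 137.4], [-85.83, 265.84], [4.83, 119.75], [-152.11, 152.11]. Speed limits (degrees/s): [127.2, 127.2, 159.86, 159.86, 180, 180, 180].

### API

Orientations are given as a 3x3 rotation matrix whose columns are the frame's x, y, z axes.
In Python, from bench import * gives the robot as it stands. The module is installed in compiled form; this text tells all that it offers.
- The arm moves only by the tool servo_tool, never from a script. Its argument "motion" is a list of rows, each a list of 2 entries, a list of its own where there are three numbers: the shift along the world's x, y, z in cm, then the turn about the world's z in rad. A call has 1 to 20 rows; each row shifts and turns the commanded pose from where the row before left it; what a row does not reach is not made up. A row lasts 1/10 s, in which the tool goes at most 50 mm and 8.59 degrees, less where a joint would pass 70% of its speed; a pose out of reach is approached as far as the arm can. A call is refused whole if a number of a shift passes 5 or a number of a turn 0.15, either way. A call with a gripper value outside its range is refused whole. "fingers" is the finger opening in cm, from 0 to 8.54, set as the call begins (left out, the last holds). The fingers move at their own pace and stop on an object; "grip_force" is the grip in N (left out, the last holds). Time passes only in rows, so rows that do not move let the fingers close. It gives the time, the measured TCP pose, the force, the opening and the grip force at its end, in the units of the state.
- observe(): the state, without advancing time (a new reading comes with each control period).
- get_image(name): name is "scene" or "top" or "wrist"; returns a dict with "img" (400x640x3 uint8, blue, green, red), "z_map" (400x640 float32, m along the optical axis (not along the pixel's ray), 0 where there is no reading), "fx", "fy", "cx", "cy" (pixels), "dist_coeffs" ([k1, k2, p1, p2, k3] as OpenCV has them; the pictures are not rectified), "R" (3x3) and "t" (3): a world point X has camera coordinates R X + t; the wrist camera has in their place "T_tool_cam" (4x4, takes a point from camera to tool coordinates, whose origin is the TCP and whose axes are the flange's). Camera axes: x right, y down, z forward; pixel columns grow to the right and rows downward; lengths in m; the calibration is good to about 2 mm. A picture is of the moment at which its call begins: read the wrist's pose just before it.
- job_done(): hands the job in; it is judged then, once.
The state is a dict: "clock": time; "joint_pos": joint angles; "qvel": joint speeds; "tau": joint torques, N m; "eef_pos": TCP position; "tcp_rot": TCP orientation; "wrist_force": force on the tool from outside, world axes, zero at the start; "wrist_torque": the same for the moment, N m; "width": finger opening in m; "finger_force": force on a finger pad.
Only numpy, scipy, OpenCV 4.12 (cv2) and the standard library are available. Lean on these libraries where they do the work, as an engineer would, in place of code of your own. Each camera call takes 0.05 s, during which the arm holds its last target. There are 200 camera calls.

### The job

One of the three storage canisters has been left unsealed: the round button in its lid is standing up. Show me which one by pointing at it, and at no other: hold your fingertips about 2 cm above the middle of that button, without touching it, for a good two seconds; then press the button fully down to seal the canister and come clear of it. Do it with the fingertips only: do not lift, tip or shift the canister, and leave everything else on the counter alone.

Things in the scene. Friction and masses are not known exactly. Their poses are not given: they have to be found in the camera images.
- canister_a: clear square storage canister 104 x 104 mm, 125 mm high over its white lid (lid 108 x 108 mm, 24 mm thick), holding walnuts; loose, about 0.6 kg; origin: centre of its underside, z up. One of three canisters that trade places along the counter
- seal_a_top (a point): centre of the top face of the round steel seal button (52 mm across, in the middle of the lid of canister_a); it goes down with the button: 144 mm above the counter with the button up (unsealed), 126 mm when pressed home (sealed)
- seal_a (a joint): travel of the seal button of canister_a, in m: 0 = standing up 19 mm above the lid (unsealed), 0.018 = fully home, its top 1 mm above the lid (sealed). It slides straight down against about 5 N of friction, has no spring, and stays where it is left
- canister_b: clear square storage canister 104 x 104 mm, 125 mm high over its white lid (lid 108 x 108 mm, 24 mm thick), holding coffee pods; loose, about 0.55 kg; origin: centre of its underside, z up. One of three canisters that trade places along the counter
- seal_b_top (a point): centre of the top face of the round steel seal button (52 mm across, in the middle of the lid of canister_b); it goes down with the button: 144 mm above the counter with the button up (unsealed), 126 mm when pressed home (sealed)
- seal_b (a joint): travel of the seal button of canister_b, in m: 0 = standing up 19 mm above the lid (unsealed), 0.018 = fully home, its top 1 mm above the lid (sealed). It slides straight down against about 5 N of friction, has no spring, and stays where it is left
- canister_c: clear square storage canister 116 x 116 mm, 160 mm high over its white lid (lid 120 x 120 mm, 24 mm thick), holding pasta tubes; loose, about 0.8 kg; origin: centre of its underside, z up. One of three canisters that trade places along the counter
- seal_c_top (a point): centre of the top face of the round steel seal button (52 mm across, in the middle of the lid of canister_c); it goes down with the button: 179 mm above the counter with the button up (unsealed), 161 mm when pressed home (sealed)
- seal_c (a joint): travel of the seal button of canister_c, in m: 0 = standing up 19 mm above the lid (unsealed), 0.018 = fully home, its top 1 mm above the lid (sealed). It slides straight down against about 5 N of friction, has no spring, and stays where it is left
- spice_jar: bystander: slim spice jar, 42 mm across, 95 mm high; origin under its centre
- pepper_mill: bystander: wooden pepper mill, 42 mm across, 130 mm high; origin under its centre
- mug: bystander: white mug, 80 mm across, 92 mm high, one handle; origin under its centre. Beyond it, from x = 0.79 m on, stand fixed appliances under 0.1 m high
- sugar_pot: bystander: round white sugar pot with a knob on its lid, 88 mm across, 98 mm high; origin under its centre
- wooden_spoon: bystander: wooden spoon 240 mm long lying flat along its x. To its left, from y = 0.49 m on, stand a fixed kettle under 0.2 m high and a utensil crock to 0.33 m high
- egg_timer: bystander: round dial kitchen timer, 60 mm across, 43 mm high; origin under its centre. To its right, from y = -0.49 m on, stands a fixed toaster under 0.2 m high

How it is judged (in metres and radians):
On the way, in this order (a step that is already met when the one before it is completed fails the run):
1. pointing: the tool point held over the button that is still up (within 15 mm of its middle, fingertips 2 to 46 mm above it), touching nothing, for 1.5 s (horizontal distance between the grasp point and seal_a_top below 0.015 m and z of the grasp point in the frame of seal_a_top between 0.021 and 0.065 m and value of joint seal_a below 0.004 m and contact force between each of the arm, the fingers and anything else below 0.2 N), for 1.5 s.
2. the button pressed home by the fingers (value of joint seal_a above 0.0155 m and contact force between the fingers and canister_a above 0.5 N).
At the end, for the whole second after the job is handed in: All three seal buttons are home (joint above 0.0155 of 0.018 m), the canisters stand upright (within 0.05 rad), and the one just sealed is at rest within 20 mm of where it stood (value of joint each of seal_a, seal_b, seal_c above 0.0155 m and angle between each of canister_a, canister_b, canister_c's own z axis and vertical below 0.05 rad and distance of canister_a from where it was at the start of the episode below 0.02 m and linear speed of canister_a below 0.01 m/s); the robot touches nothing.
It fails at once if the unsealed canister lifted, tipped or shoved (height (world z) of canister_a above 0.012 m or angle between canister_a's own z axis and vertical above 0.15 rad or distance of canister_a from where it was at the start of the episode above 0.03 m).
It fails at once if a sealed canister pointed at (tool point within 20 mm of the middle of its button, fingertips less than 26 mm above it) ((horizontal distance between the grasp point and seal_b_top below 0.02 m and z of the grasp point in the frame of seal_b_top below 0.045 m) or (horizontal distance between the grasp point and seal_c_top below 0.02 m and z of the grasp point in the frame of seal_c_top below 0.045 m)).
It fails at once if a sealed canister touched or moved (contact force between any of the arm, the fingers and canister_b above 1 N or contact force between any of the arm, the fingers and canister_c above 1 N or distance of any of canister_b, canister_c from where it was at the start of the episode above 0.01 m).
It fails at once if another thing on the counter displaced or knocked over (distance of any of spice_jar, pepper_mill, mug, sugar_pot, wooden_spoon, egg_timer from where it was at the start of the episode above 0.015 m or angle between any of spice_jar, pepper_mill, mug, sugar_pot, egg_timer's own z axis and vertical above 0.3 rad).
It fails at once if anything struck with the arm or the gripper's body (contact force between the arm and anything else above 3 N).
It also fails if it takes over 38 s, if anything falls off the work surface, if the arm or the gripper's body presses on something with over 40 N, if the wrist force passes 120 N, or if a joint passes its speed limit or range.

## Working session

There is one attempt and no reset: what is moved stays moved. The work goes in short steps, Python scripts to look and compute and a tool call to move; the robot and the scene stay as the last step left them, time stands still between calls to the robot, and variables do not carry over. Pictures are saved under pics/ and viewed, at most 10 in all, crops included, and the job is handed in when it is done.

Besides the shell and the picture viewer there is one more tool, called as name([rows], argument=value, ...), one row to a line, values as JSON. servo_tool: Moves the arm, as the interface text tells. Its arguments: {"type":"object","properties":{"motion":{"type":"array"},"fingers":{"type":"number"},"grip_force":{"type":"number"}},"required":["motion"]}

```bash
mkdir -p pics
python3 - <<'E'
from bench import *
import cv2,numpy as np
s=observe();print(s['clock'],s['eef_pos'],s['tcp_rot'],s['width'])
for n in['top','scene']:
    d=get_image(n);cv2.imwrite(f'pics/{n}.png',d['img']);np.savez(f'{n}.npz',**d)
    print(n,d['R'],d['t'],d['fx'],d['dist_coeffs'])
E
```

```text
0.0 [ 0.15612714 -0.6305203   0.24911748] [[ 9.70674256e-01  2.40398062e-01 -5.11012920e-04]
 [ 2.40398574e-01 -9.70673020e-01  1.55386049e-03]
 [-1.22481404e-04 -1.63113915e-03 -9.99998662e-01]] 0.08518272521455973
top [[-0.02539151 -0.99944297 -0.02165688]
 [-0.98783149  0.02840994 -0.15291114]
 [ 0.15344123  0.01751071 -0.98800261]] [0.03478818 0.60438586 1.410735  ] 482.37895118166887 [-0.00822199  0.          0.          0.          0.        ]
scene [[-0.62367943  0.78146138  0.01849538]
 [ 0.54787109  0.45388442 -0.70272769]
 [-0.55754931 -0.42814372 -0.71121848]] [ 0.37654547 -0.24483929  1.5767218 ] 442.65370618727354 [-0.1020385  0.         0.         0.         0.       ]
```

View pics/top.png

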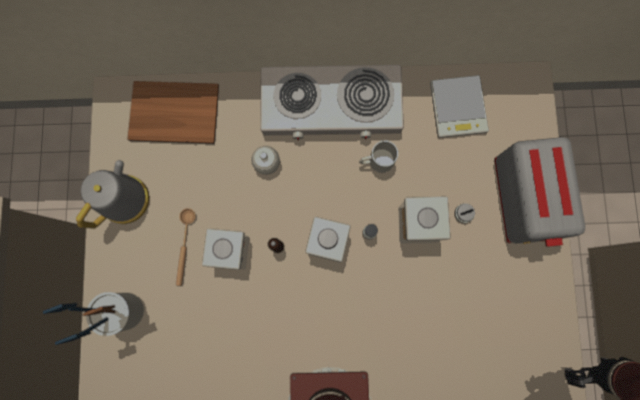

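View pics/scene.png

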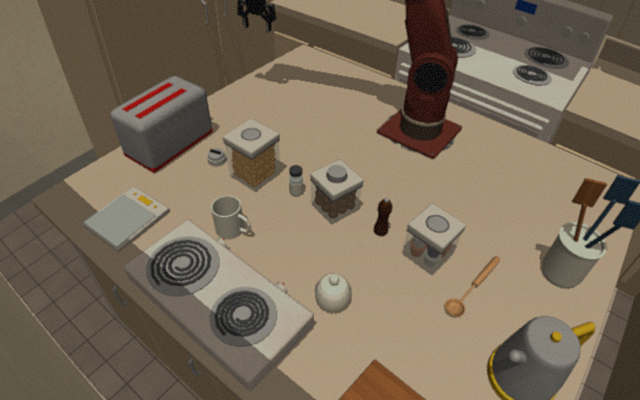

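The top view shows lids at (222,249), (328,239) and (427,218). In the scene view the middle canister (337,173), which holds walnuts, has its button standing up. Next I'll measure it in both views.

```bash
cat > h.py <<'E'
import cv2,numpy as np
def ray(d,uv,z):
    K=np.array([[d['fx'],0,d['cx']],[0,d['fy'],d['cy']],[0,0,1.]])
    p=cv2.undistortPoints(np.float64([[uv]]),K,d['dist_coeffs'])[0,0]
    R,t=d['R'],d['t'];o=-R.T@t;v=R.T@np.array([*p,1]);return o+v*(z-o[2])/v[2]
def depthpt(d,u,v):
    K=np.array([[d['fx'],0,d['cx']],[0,d['fy'],d['cy']],[0,0,1.]])
    p=cv2.undistortPoints(np.float64([[[u,v]]]),K,d['dist_coeffs'])[0,0]
    Z=np.median(d['z_map'][v-1:v+2,u-1:u+2]);return d['R'].T@(Z*np.array([*p,1])-d['t'])
E
python3 - <<'E'
from h import *
np.set_printoptions(precision=4,suppress=True)
S={'top':{'b':(222,249),'a':(328,239),'c':(428,218)},'scene':{'b':(437,224),'a':(337,173),'c':(251,135)}}
Z={'a':.144,'b':.126,'c':.161}
vis=[]
for n in S:
    d=dict(np.load(n+'.npz'));hsv=cv2.cvtColor(d['img'],cv2.COLOR_BGR2HSV);g=d['img'].max(2)
    for k,(u,v) in S[n].items():
        c=g[v-20:v+21,u-20:u+21];val=np.median(g[v-2:v+3,u-2:u+3])
        m=(abs(g.astype(int)-val)<14).astype(np.uint8)
        w=np.zeros_like(m);cv2.circle(w,(u,v),16,1,-1)
        _,l,st,ce=cv2.connectedComponentsWithStats(m*w,connectivity=4);i=l[v,u]
        print(n,k,val,st[i],ce[i],ray(d,ce[i],Z[k]),'depth',depthpt(d,u,v))
        vis.append(cv2.resize(cv2.cvtColor(c,cv2.COLOR_GRAY2BGR),(260,260),interpolation=0))
        vis[-1][cv2.resize((l[v-20:v+21,u-20:u+21]==i).astype(np.uint8),(260,260),interpolation=0)>0,2]=255
    if n=='top':
        for k,uv,z in [('pepper',(277,245),.13),('spice',(371,231),.095),('timer',(465,213),.04),('sugar',(265,157),.09),('mug',(384,155),.09)]:print(k,ray(d,uv,z),depthpt(d,*uv))
cv2.imwrite('pics/v.png',np.vstack([np.hstack(vis[:3]),np.hstack(vis[3:])]))
E
```

```text
top b 149.0 [214 240  17  17 222] [222.0991 248.1757] [0.4802 0.2907 0.126 ] depth [0.4778 0.2908 0.1269]
top a 151.0 [319 230  18  17 226] [327.1858 237.6858] [ 0.5002 -0.0075  0.144 ] depth [ 0.4965 -0.0096  0.144 ]
top c 140.0 [419 209  18  17 235] [427.1617 217.4043] [ 0.5472 -0.2848  0.161 ] depth [ 0.5458 -0.2876  0.1581]
pepper [0.4847 0.1344 0.13  ] [0.4857 0.1359 0.1164]
spice [ 0.5204 -0.1346  0.095 ] [ 0.5204 -0.1346  0.0949]
timer [ 0.5725 -0.4244  0.04  ] [ 0.5722 -0.4238  0.0422]
sugar [0.7513 0.1712 0.09  ] [0.7502 0.1707 0.0942]
mug [ 0.7464 -0.1832  0.09  ] [ 0.7688 -0.194   0.0045]
scene b 135.0 [428 217  19  14 210] [437.1762 223.3667] [0.4807 0.2904 0.126 ] depth [0.4827 0.291  0.1258]
scene a 138.0 [327 165  20  12 176] [336.6932 170.5966] [ 0.5004 -0.0088  0.144 ] depth [ 0.507  -0.0028  0.1432]
scene c 137.0 [243 130  16   9 118] [250.5424 133.8983] [ 0.5476 -0.286   0.161 ] depth [ 0.5516 -0.2802  0.1622]
```

View pics/v.png

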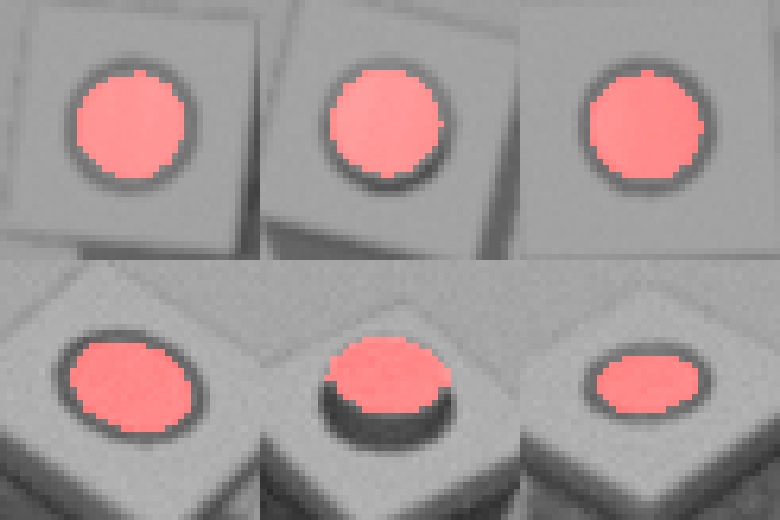

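The middle canister (a) is the unsealed one. Its button top is at (0.500, -0.008, 0.144), and both views agree to about 1 mm. I'll close the fingers and approach high.

servo_tool([
  [[0.5, 0.5, 0.5], 0],
  [[1, 1.5, 0.5], 0],
  [[1.5, 2, 0.5], 0],
  [[1.5, 2, 0.5], 0],
  [[1.5, 2, 0], 0],
  [[1.5, 2, 0], 0],
  [[1.5, 2, 0], 0],
  [[1.5, 2, 0], 0],
  [[1.5, 2, 0], 0],
  [[1.5, 2, 0], 0],
  [[1.5, 2, 0], 0],
  [[1.5, 2, 0], 0],
  [[1.5, 2, 0], 0],
  [[1.5, 1.5, 0], 0],
  [[1, 0.5, 0], 0],
], fingers=0, grip_force=20)

```text
clock: 1.6
eef_pos: [0.363, -0.368, 0.2708]
tcp_rot: [[0.97, 0.244, 0.001], [0.244, -0.97, -0.001], [0.001, 0.001, -1.0]]
wrist_force: [-0.0, 0.2, 0.0]
width: 0.0
finger_force: 0.0
```

servo_tool([
  [[0.4, 1, 0], 0],
  [[0.8, 2, 0], 0],
  [[0.8, 2, 0], 0],
  [[0.8, 2, 0], 0],
  [[0.8, 2, 0], 0],
  [[0.8, 2, 0], 0],
  [[0.8, 2, 0], 0],
  [[0.8, 2, 0], 0],
  [[0.8, 2, 0], 0],
  [[0.8, 2, 0], 0],
  [[0.8, 2, 0], 0],
  [[0.8, 2, 0], 0],
  [[0.8, 2, 0], 0],
  [[0.8, 2, 0], 0],
  [[0.8, 2, 0], 0],
  [[0.8, 2, 0], 0],
  [[0.8, 2, 0], 0],
  [[0.4, 2, 0], 0],
  [[0.1, 1, 0], 0],
  [[0, 0, 0], 0],
])

```text
clock: 3.6
eef_pos: [0.498, -0.0099, 0.27]
tcp_rot: [[0.97, 0.242, -0.0], [0.242, -0.97, -0.0], [-0.0, 0.0, -1.0]]
wrist_force: [-0.4, 0.7, 0.1]
width: 0.0002
finger_force: 0.0
```

Down 8.7 cm to z = 0.183, which puts the fingertips 2 cm above the button.

servo_tool([
  [[0.2, 0.2, -0.5], 0],
  [[0, 0, -1], 0],
  [[0, 0, -1], 0],
  [[0, 0, -1], 0],
  [[0, 0, -1], 0],
  [[0, 0, -1], 0],
  [[0, 0, -1], 0],
  [[0, 0, -1], 0],
  [[0, 0, -0.7], 0],
  [[0, 0, -0.5], 0],
  [[0, 0, 0], 0],
  [[0, 0, 0], 0],
])

```text
clock: 4.8
eef_pos: [0.5004, -0.0089, 0.1832]
tcp_rot: [[0.971, 0.24, 0.0], [0.24, -0.971, 0.0], [0.0, -0.0, -1.0]]
wrist_force: [0.1, 0.4, -0.1]
width: 0.0002
finger_force: 0.0
```

Run:
```python
from bench import *
import cv2,numpy as np
s=observe();print(s['clock'],s['eef_pos'],s['wrist_force'])
d=get_image('scene');a=cv2.resize(d['img'][80:240,220:470],(750,480),interpolation=cv2.INTER_CUBIC);cv2.imwrite('pics/hover.png',a)
```

```text
4.8 [ 0.50043214 -0.00886204  0.1832231 ] [ 0.10688699  0.43844361 -0.10470982]
```

View pics/hover.png

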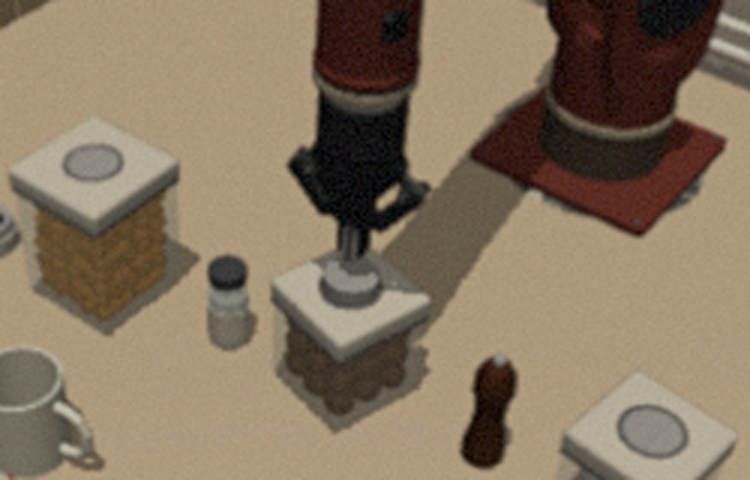

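The closed fingertips (crop ~352,250) are above the middle of the raised button (352,278) with a visible gap, and nothing is touching. I'll hold for 2.5 s, split over two calls, and start the press in the second.

servo_tool([
  [[0, 0, 0], 0],
  [[0, 0, 0], 0],
  [[0, 0, 0], 0],
  [[0, 0, 0], 0],
  [[0, 0, 0], 0],
  [[0, 0, 0], 0],
  [[0, 0, 0], 0],
  [[0, 0, 0], 0],
  [[0, 0, 0], 0],
  [[0, 0, 0], 0],
  [[0, 0, 0], 0],
  [[0, 0, 0], 0],
  [[0, 0, 0], 0],
  [[0, 0, 0], 0],
  [[0, 0, 0], 0],
  [[0, 0, 0], 0],
  [[0, 0, 0], 0],
  [[0, 0, 0], 0],
  [[0, 0, 0], 0],
  [[0, 0, 0], 0],
])

```text
clock: 6.85
eef_pos: [0.5003, -0.0089, 0.183]
tcp_rot: [[0.971, 0.24, -0.0], [0.24, -0.971, 0.0], [0.0, -0.0, -1.0]]
wrist_force: [0.5, -0.4, -0.4]
width: -0.0001
finger_force: 0.0
```

servo_tool([
  [[0, 0, 0], 0],
  [[0, 0, 0], 0],
  [[0, 0, 0], 0],
  [[0, 0, 0], 0],
  [[0, 0, 0], 0],
  [[0, 0, -0.4], 0],
  [[0, 0, -0.4], 0],
  [[0, 0, -0.4], 0],
  [[0, 0, -0.4], 0],
  [[0, 0, -0.4], 0],
  [[0, 0, -0.3], 0],
  [[0, 0, -0.3], 0],
  [[0, 0, -0.3], 0],
  [[0, 0, 0], 0],
])

```text
clock: 8.25
eef_pos: [0.5002, -0.0089, 0.1536]
tcp_rot: [[0.971, 0.24, -0.0], [0.24, -0.971, 0.0], [-0.0, -0.0, -1.0]]
wrist_force: [0.2, 0.6, 0.9]
width: 0.0001
finger_force: 0.0
```

servo_tool([
  [[0, 0, -0.2], 0],
  [[0, 0, -0.2], 0],
  [[0, 0, -0.2], 0],
  [[0, 0, -0.2], 0],
  [[0, 0, 0], 0],
])

```text
clock: 8.75
eef_pos: [0.5003, -0.0089, 0.1457]
tcp_rot: [[0.971, 0.24, 0.0], [0.24, -0.971, 0.0], [0.0, -0.0, -1.0]]
wrist_force: [0.8, -0.3, 0.8]
width: 0.0005
finger_force: 0.1
```

servo_tool([
  [[0, 0, -0.1], 0],
  [[0, 0, -0.1], 0],
  [[0, 0, 0], 0],
])

```text
clock: 9.05
eef_pos: [0.5004, -0.0089, 0.1447]
tcp_rot: [[0.971, 0.24, 0.0], [0.24, -0.971, -0.0], [0.0, 0.0, -1.0]]
wrist_force: [-4.4, 0.0, 12.4]
width: 0.0001
finger_force: 6.0
```

Force rose to 12 N at z = 0.1447, which is the bottom stop. One more small press, then back up.

servo_tool([
  [[0, 0, -0.1], 0],
  [[0, 0, 0], 0],
  [[0, 0, 0], 0],
])

```text
clock: 9.35
eef_pos: [0.5004, -0.0089, 0.1446]
tcp_rot: [[0.971, 0.24, 0.0], [0.24, -0.971, -0.001], [0.0, 0.001, -1.0]]
wrist_force: [-9.3, 0.1, 22.7]
width: -0.0
finger_force: 11.0
```

servo_tool([
  [[0, 0, 0.3], 0],
  [[0, 0, 0.3], 0],
  [[0, 0, 0.5], 0],
  [[0, 0, 1], 0],
  [[0, 0, 1.5], 0],
  [[0, 0, 2], 0],
  [[0, 0, 2], 0],
  [[0, 0, 2], 0],
  [[0, 0, 2], 0],
  [[0, 0, 1], 0],
  [[0, 0, 0.5], 0],
  [[0, 0, 0], 0],
  [[0, 0, 0], 0],
])

```text
clock: 10.65
eef_pos: [0.4999, -0.009, 0.2732]
tcp_rot: [[0.971, 0.24, -0.001], [0.24, -0.971, 0.0], [-0.001, -0.0, -1.0]]
wrist_force: [0.5, -0.4, 0.3]
width: 0.0003
finger_force: 0.0
```

Run:
```python
from bench import *
from h import *
s=observe();print(s['clock'],s['eef_pos'],s['wrist_force'])
d=get_image('scene');a=cv2.resize(d['img'][80:240,220:470],(750,480),interpolation=cv2.INTER_CUBIC);cv2.imwrite('pics/after.png',a)
for v in(174,176,178):print(depthpt(d,337,v))
```

```text
10.65 [ 0.49990821 -0.00897018  0.2731901 ] [ 0.48528892 -0.42235098  0.25241236]
[ 0.49512661 -0.01050692  0.1269063 ]
[ 0.5006001  -0.00637452  0.12573292]
[ 0.50656012 -0.00192104  0.12514407]
```

View pics/after.png

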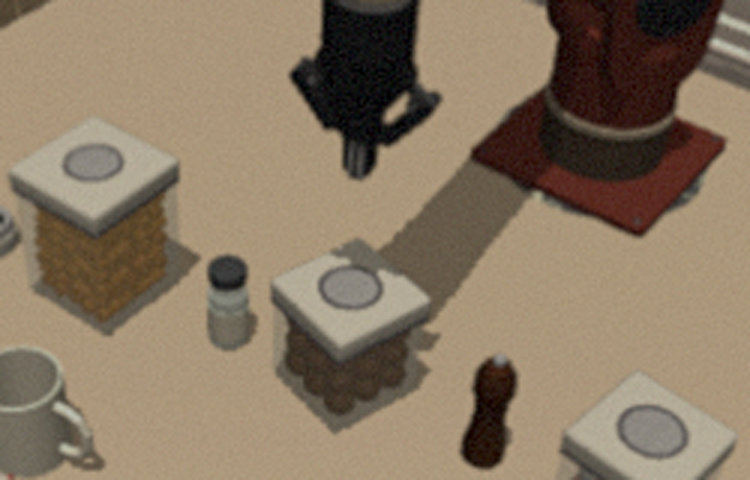

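The button (350,288) is now flush with the lid at z ≈ 0.126. The canister has not moved and the gripper is clear.

```bash
python3 -c "
from bench import *
print(job_done())"
```

```text
the job is handed in; nothing more can be done
None
```

The unsealed canister was canister_a (walnuts, in the middle): I pointed at its button from 2 cm above for over two seconds, pressed it fully down, backed clear without moving anything else, and handed the job in (no verdict was returned).

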